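# Sweep the glass offcuts into the scrap tray

## Task

Clear the glazier's bench: with the fingertips, sweep the three red glass offcuts along the bench top into the three-sided scrap tray, through its open side, until each lies fully inside. Push them gently, never pick them up or flick them, and leave the flux tin, the blue glass piece and everything else where they are.

Things in the scene. Friction and masses are not known exactly. Their poses are not given: they have to be found in the camera images.
- tray: Scrap tray fixed to the bench: dark wooden walls 12 mm thick, 35 mm high on three sides, grey liner level with the bench (no lip). Outside 274 mm (its x) by 150 mm (its y). Origin: centre of the outline at bench level. Open mouth: the whole +y side at y = +75 mm, facing the robot's left, 250 mm wide. Inner faces: back wall y = -63 mm, side walls x = +-125 mm.
- offcut_a: Red slab-glass offcut, an irregular chunk about 50 x 48 mm across and 20 mm thick, about 60 to 125 g, loose and lying flat on the bench. Origin: centre of its underside; z up. To be swept into the tray.
- offcut_b: Red slab-glass offcut, an irregular chunk about 52 x 50 mm across and 20 mm thick, about 60 to 125 g, loose and lying flat on the bench. Origin: centre of its underside; z up. To be swept into the tray.
- offcut_c: Red slab-glass offcut, an irregular chunk about 50 x 46 mm across and 20 mm thick, about 60 to 125 g, loose and lying flat on the bench. Origin: centre of its underside; z up. To be swept into the tray.
- flux_tin: Closed round flux tin, 49 mm diameter, 42 mm high, brass-coloured with a steel lid, standing loose among the offcuts. Origin: centre of its underside. Leave alone.
- blue_glass: Good blue slab-glass piece, 56 x 44 x 20 mm, loose, to be kept where it is. Origin: centre of its underside, x along its long side. Leave alone.
- brush: Hand brush lying loose at the far side of the work, its handle across the bench. Leave alone.
- hammer: Hammer lying loose at the left. Leave alone.
- screwdriver: Orange-handled screwdriver lying loose at the far right, across the bench. Leave alone.
- spool: Metal spool, 60 mm diameter, 44 mm high, standing loose at the right beyond the tray. Origin: centre of its underside. Leave alone.
- nail_jar: Closed nail jar, 60 mm diameter, 75 mm high, standing loose at the right beyond the tray. Origin: centre of its underside. Leave alone.

How it is judged:
By the outcome, as a careful person would: the job done as asked, in the order asked, and still so for the second after the job is handed in, with the robot touching nothing.
It also fails if it takes over 61 s, if anything falls off the work surface, if the arm or the gripper's body presses on something with over 40 N, if the wrist force passes 120 N, or if a joint passes its speed limit or range.

## Robot

A 6-joint arm with a two-finger parallel gripper is mounted at the origin on the work surface. World frame = base frame: x ahead of the robot, y to its left, z up, the work surface at z = 0. Lengths are in mm, angles in rad, forces in N, time in s.
With the tool pointing down it reaches from about 350 to 875 mm from the base axis. Payload 4.2 kg.
Tool frame: the origin (TCP) lies on the mounting face of the last link; the fingertips stand 173 mm ahead of it and the grasp point (between the pads) lies 155 mm ahead of it; z points along the fingers, y is the line along which they close (so a half turn about z gives the same grasp; the last joint's range is limited). The gripper opens to 85 mm and grips with 20 to 120 N. Pads are 22 mm wide; open, the fingers measure 114 mm over their backs; the gripper's body (76 mm by 85 mm) begins 54 mm behind the grasp point. The pads swing forward as they close: fully open they stand 13 mm farther back than shut.
Start: joints at [-0.998, 0.385, 0.008, 0, -1.194, -0.259], TCP at [192.938, -594.454, 404.712] pointing down, gripper open.
Joint ranges: [-3.14, 3.14], [-1.21, 2.06], [-1.07, 1.41], [-3.16, 2.05], [-2.99, -0.16], [-3.1, 3.1]. Speed limits (rad/s): [2.79, 2.79, 3.14, 3.14, 3.14, 3.14].

## Interface

Orientations are given as a unit quaternion [x, y, z, w].
In Python, from bench import arm gives the robot as it stands. The module is installed in compiled form; this text tells all that it offers.
- The arm moves only by the tool move_arm, never from a script. Its arguments are lists of equal length, an entry for each row: "fingers": the finger opening in mm, from 0 to 85.4; "travel": the shift along the tool's x, y, z in mm, a list of three; "dr": the turn, a rotation vector about the tool's x, y, z in rad, a list of three. A call has 1 to 10 rows; each row is the pose to reach, as a shift and turn from the pose commanded when the call began, along the tool's axes at that moment; what a row does not reach only later rows make up. A row lasts 1/10 s, in which the tool goes at most 50 mm and 8.59 degrees, less where a joint would pass 70% of its speed; a pose out of reach is approached as far as the arm can. A call with a gripper value outside its range is refused whole. The fingers move at their own pace and stop on an object; the grip force is fixed at half the most. Time passes only in rows, so rows that repeat a pose let the fingers close. It gives the time, the measured TCP pose, the force, the opening and the grip force at its end, in the units of the state.
- arm.read_state(): the state, without advancing time (a new reading comes with each control period).
- arm.get_image(name): name is "scene" or "top" or "wrist"; returns the picture (420x560x3 uint8, red, green, blue); there is no depth.
- arm.camera_model(name): a dict with "intrinsics" (3x3 intrinsics, pixels), "pose" (4x4, takes a point from camera to world coordinates). Camera axes: x right, y up, looking along -z (the intrinsics and any distortion apply to the point x, -y, -z); pixel columns grow to the right and rows downward; lengths in mm; the calibration is good to about 2 mm. A picture is of the moment at which its call begins: read the wrist's pose just before it. camera_model takes no time and is no camera call; for the wrist camera it gives the pose at the moment of the call.
- arm.job_done(): hands the job in; it is judged then, once.
The state is a dict: "clock": time; "joints": joint angles; "joint_vel": joint speeds; "joint_efforts": joint torques, N m; "position": TCP position; "ee_rot": TCP orientation; "contact_force": force on the tool from outside, world axes, zero at the start; "wrist_torque": the same for the moment, N m; "gripper_width": finger opening in mm; "grasp_force": force on a finger pad.
Only numpy, scipy, OpenCV 4.12 (cv2) and the standard library are available. Lean on these libraries where they do the work, as an engineer would, in place of code of your own. Each camera call takes 0.05 s, during which the arm holds its last target. There are 200 camera calls.

## Working session

There is one attempt and no reset: what is moved stays moved. The work goes in short steps, Python scripts to look and compute and a tool call to move; the robot and the scene stay as the last step left them, time stands still between calls to the robot, and variables do not carry over. Pictures are saved under pics/ and viewed, at most 10 in all, crops included, and the job is handed in when it is done.

Besides the shell and the picture viewer there is one more tool, called after ">>>" in YAML: its name, and indented under it one key for each argument. move_arm: Moves the arm, as the interface text tells. Its arguments: {"type":"object","properties":{"fingers":{"type":"array","items":{"type":"number"}},"travel":{"type":"array","items":{"type":"array","items":{"type":"number"}}},"dr":{"type":"array","items":{"type":"array","items":{"type":"number"}}}},"required":["fingers","travel","dr"]}

```bash
mkdir -p pics; cat > h.py <<'E'
import numpy as np, cv2
from bench import arm
def shot(n,f):
    im=np.array(arm.get_image(n)); cv2.imwrite('pics/'+f+'.png',im[:,:,::-1]); return im
def ray(n,u,v,z,m=None):
    m=m or arm.camera_model(n); K=np.array(m['intrinsics']);T=np.array(m['pose'])
    d=np.linalg.inv(K)@[u,v,1]; d=T[:3,:3]@[d[0],-d[1],-d[2]]; o=T[:3,3]
    return (o+d*(z-o[2])/d[2])[:2]
E
python3 - <<'E'
from h import *
s=arm.read_state(); print({k:np.round(v,3) for k,v in s.items()})
for n in('top','scene'): shot(n,n+'0'); print(n,{k:np.round(v,2).tolist() for k,v in arm.camera_model(n).items()})
E
```

```text
{'clock': np.float64(0.0), 'joints': array([-0.998,  0.386,  0.007, -0.   , -1.194, -0.259]), 'joint_vel': array([-0.   ,  0.   ,  0.001, -0.001, -0.001, -0.001]), 'joint_efforts': array([-0.0000e+00, -3.9228e+01,  1.8840e+01,  4.1860e+00, -5.0000e-03,
        0.0000e+00]), 'position': array([ 192.889, -594.271,  403.602]), 'ee_rot': array([-0.156,  0.988,  0.001, -0.   ]), 'contact_force': array([-0.16 , -0.966,  0.283]), 'wrist_torque': array([0.021, 0.023, 0.043]), 'grasp_force': np.float64(0.0), 'gripper_width': np.float64(85.704)}
top {'intrinsics': [[468.76, 0.0, 274.21], [0.0, 468.76, 207.27], [0.0, 0.0, 1.0]], 'pose': [[-0.02, 1.0, -0.08, 487.32], [-1.0, -0.02, 0.0, 30.75], [0.0, 0.08, 1.0, 1377.02], [0.0, 0.0, 0.0, 1.0]]}
scene {'intrinsics': [[430.55, 0.0, 272.88], [0.0, 430.55, 209.48], [0.0, 0.0, 1.0]], 'pose': [[-0.03, -0.8, 0.6, 1281.76], [1.0, -0.02, 0.02, 31.35], [-0.0, 0.6, 0.8, 968.97], [0.0, 0.0, 0.0, 1.0]]}
```

View pics/top0.png

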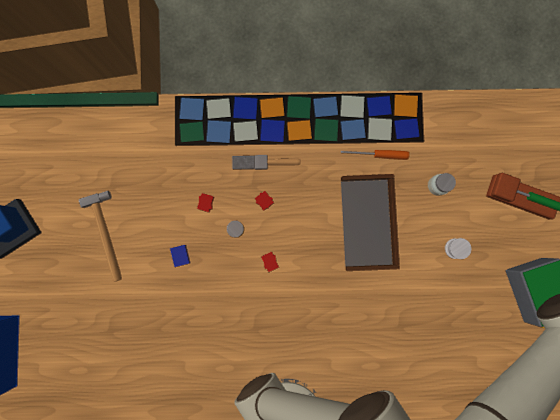

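View pics/scene0.png

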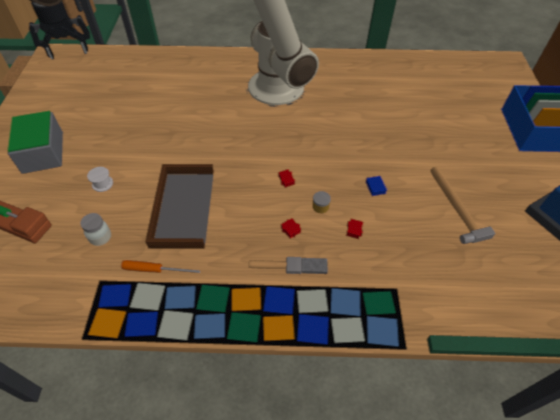

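The top view shows the red offcuts at (205,203), (264,201) and (270,262), the tin at (235,229), the blue glass at (180,256), and the tray spanning (342..398, 175..270) with its mouth to the left. The scene view agrees.

```bash
cat >> h.py <<'E'
def find(im,n,z=20):
    h=cv2.cvtColor(im,cv2.COLOR_RGB2HSV); H,S,V=cv2.split(h)
    out=[]
    for c,m in(('red',((H<6)|(H>172))&(S>170)&(V>80)),('blue',(H>112)&(H<126)&(S>150)&(V>60)),('tin',(S<60)&(V>90))):
        k,_=cv2.findContours(m.astype('uint8'),cv2.RETR_EXTERNAL,cv2.CHAIN_APPROX_NONE)
        for q in k:
            a=cv2.contourArea(q)
            if 60<a<900:
                zz=42 if c=='tin' else z
                p=np.array([ray(n,u,v,zz) for u,v in q[:,0]])
                ce=cv2.moments(q); ce=ray(n,ce['m10']/ce['m00'],ce['m01']/ce['m00'],zz)
                if 300<ce[0]<700 and -450<ce[1]<400: out.append((c,a,ce.round(),p.min(0).round(),p.max(0).round()))
    return out
E
python3 - <<'E'
from h import *
for n in('top','scene'):
    print(n)
    for r in find(cv2.imread('pics/%s0.png'%n)[:,:,::-1],n): print(*r)
# tray corners at top of walls (z=35)
for u,v in((341,177),(394,175),(399,268),(346,270)): print('tray',ray('top',u,v,35).round())
for u,v in((342,178),(346,265)): print('mouth liner',ray('top',u,v,0).round())
for u,v in((300,162),(233,155),(233,169),(268,170)): print('brush',ray('top',u,v,10).round())
E
python3 - <<'E'
import cv2
im=cv2.imread('pics/top0.png')[140:290,160:410]
cv2.imwrite('pics/c0.png',cv2.resize(im,None,fx=3.2,fy=3.2,interpolation=cv2.INTER_CUBIC))
E
```

```text
top
red 181.0 [444.  42.] [417.  20.] [471.  63.]
red 181.5 [618. 227.] [592. 206.] [645. 247.]
red 176.0 [621.  56.] [595.  29.] [648.  81.]
blue 241.0 [465. 301.] [435. 276.] [495. 325.]
tin 188.0 [539. 139.] [518. 116.] [561. 161.]
sceneTraceback (most recent call last):
  File "<stdin>", line 4, in <module>
  File "h.py", line 18, in find
    p=np.array([ray(n,u,v,zz) for u,v in q[:,0]])
                ~~~^^^^^^^^^^
  File "h.py", line 6, in ray
    m=m or arm.camera_model(n); K=np.array(m['intrinsics']);T=np.array(m['pose'])
           ~~~~~~~~~~~~~~~~^^^
ValueError: time passes only in moves, steps and waits
```

View pics/c0.png

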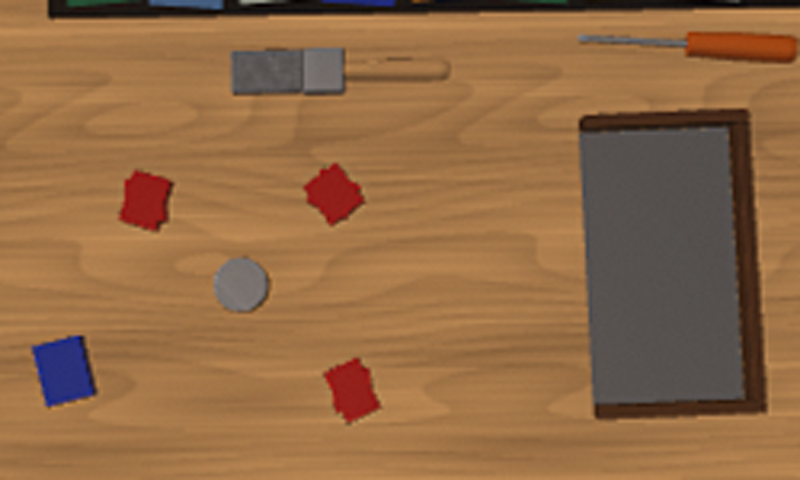

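The crop (3.2x) shows the same layout. The three offcuts are clear of each other, and the tray is turned by a few degrees.

```bash
cat > edit.py <<'E'
s=open('h.py').read()
s=s.replace("m=m or arm.camera_model(n);","m=m or model(n);").replace("def ray","from functools import lru_cache\n@lru_cache\ndef model(n): return arm.camera_model(n)\ndef ray",1)
open('h.py','w').write(s)
E
python3 edit.py
python3 - <<'E'
from h import *
for n in('scene',):
    print(n)
    for r in find(cv2.imread('pics/%s0.png'%n)[:,:,::-1],n): print(*r)
f=lambda x,y:(160+x/3.2,140+y/3.2)
for p in((580,118),(748,110),(766,411),(596,417)): print('tray top',ray('top',*f(*p),35).round())
for p in((581,131),(595,404)): print('mouth liner z0',ray('top',*f(*p),0).round())
for p in((232,95),(345,95),(450,78)): print('brush',ray('top',*f(*p),10).round())
print(model('wrist')['pose'])
E
```

```text
scene
red 184.5 [621. 229.] [594. 207.] [648. 250.]
red 204.0 [627.  59.] [598.  34.] [657.  83.]
red 164.0 [451.  44.] [420.  22.] [482.  67.]
blue 206.5 [471. 303.] [440. 278.] [504. 327.]
tin 154.5 [541. 142.] [519. 118.] [565. 162.]
tray top [ 684. -169.]
tray top [ 689. -321.]
tray top [ 419. -327.]
tray top [ 416. -176.]
mouth liner z0 [ 677. -175.]
mouth liner z0 [ 426. -181.]
brush [714. 147.]
brush [712.  43.]
brush [727. -54.]
[[-3.08683130e-01 -9.07655304e-01 -2.84388070e-01  1.18576246e+02]
 [ 9.51162959e-01 -2.93953506e-01 -9.42356710e-02 -6.18608593e+02]
 [ 1.93663633e-03 -2.99588360e-01  9.54066593e-01  3.73223692e+02]
 [ 0.00000000e+00  0.00000000e+00  0.00000000e+00  1.00000000e+00]]
```

```bash
cat >> h.py <<'E'
def go(p0,yaw0,p1,yaw1):
    "travel and dr_z from commanded pose to target; yaw = heading of tool x in degrees, tool down"
    a=np.radians(yaw0); X=np.array([np.cos(a),np.sin(a),0]); Z=np.array([0,0,-1.]); Y=np.cross(Z,X)
    d=np.subtract(p1,p0); print('travel',(d@np.c_[X,Y,Z]).round(1),'drz',round(-np.radians(yaw1-yaw0),3))
def now():
    s=arm.read_state(); q=s['ee_rot']; from scipy.spatial.transform import Rotation as R
    M=R.from_quat(q).as_matrix(); print(round(float(s['clock']),2),np.round(s['position'],1),'yaw',np.degrees(np.arctan2(M[1,0],M[0,0])).round(2),'z',M[:,2].round(3),'F',np.round(s['contact_force'],1),'w',round(float(s['gripper_width']),1))
E
python3 -c "
from h import *
now(); go((192.9,-594.5,404.7),-162.1,(634,108,260),-103.4)"
```

```text
0.1 [ 192.9 -594.3  403.7] yaw -162.03 z [-0.001  0.002 -1.   ] F [ 0.4 -0.6 -0.9] w 85.3
travel [-635.7  532.9  144.7] drz -1.025
```

>>> move_arm:
  fingers: [10,10,10,10,10,10,10,10,10,10]
  travel:
    - [-36,30,0]
    - [-72,60,0]
    - [-108,90,0]
    - [-144,120,0]
    - [-180,150,0]
    - [-216,180,0]
    - [-252,210,0]
    - [-288,240,0]
    - [-324,270,0]
    - [-360,300,0]
  dr:
    - [0,0,-0.1]
    - [0,0,-0.2]
    - [0,0,-0.3]
    - [0,0,-0.4]
    - [0,0,-0.5]
    - [0,0,-0.6]
    - [0,0,-0.7]
    - [0,0,-0.8]
    - [0,0,-0.9]
    - [0,0,-1.0]

```text
clock: 1.1
position: [443.2, -196.1, 404.6]
ee_rot: [-0.612, 0.791, 0.0, -0.0]
contact_force: [0.5, -0.5, 0.0]
gripper_width: 10.0
grasp_force: 0.0
```

```bash
python3 -c "
from h import *
now()
# commanded = start + travel(-360,300,0)
a=np.radians(-162.03);X=np.array([np.cos(a),np.sin(a)]);Y=np.array([X[1],-X[0]])
p=np.array([192.9,-594.5])-360*X+300*Y;print(p)
go((*p,404.7),-162.03+np.degrees(1),(634,108,250),-103.4)"
```

```text
1.1 [ 443.2 -196.1  404.6] yaw -104.48 z [-0.  0. -1.] F [ 0.5 -0.5  0. ] w 10.0
[ 442.78285326 -198.06771114]
travel [-344.6 -107.1  154.7] drz -0.023
```

>>> move_arm:
  fingers: [10,10,10,10,10,10,10,10,10,10]
  travel:
    - [-43,-13,15]
    - [-86,-26,30]
    - [-129,-39,45]
    - [-172,-52,60]
    - [-215,-65,75]
    - [-258,-78,90]
    - [-300,-91,105]
    - [-345,-107,130]
    - [-345,-107,155]
    - [-345,-107,155]
  dr:
    - [0,0,-0.02]
    - [0,0,-0.02]
    - [0,0,-0.02]
    - [0,0,-0.02]
    - [0,0,-0.02]
    - [0,0,-0.02]
    - [0,0,-0.02]
    - [0,0,-0.02]
    - [0,0,-0.02]
    - [0,0,-0.02]

```text
clock: 2.1
position: [632.8, 109.4, 244.5]
ee_rot: [-0.619, 0.786, 0.002, -0.005]
contact_force: [-0.0, -0.2, 0.1]
gripper_width: 10.2
grasp_force: 0.0
```

```bash
python3 -c "
from h import *
now(); shot('wrist','w0'); shot('scene','s1'); print(np.round(model('wrist')['pose'],2))"
```

```text
2.1 [632.8 109.4 244.5] yaw -103.54 z [-0.01  -0.003 -1.   ] F [-0.  -0.2  0.1] w 10.2
[[-9.7000e-01 -2.2000e-01 -7.0000e-02  6.1443e+02]
 [ 2.3000e-01 -9.3000e-01 -2.9000e-01  3.2770e+01]
 [ 0.0000e+00 -3.0000e-01  9.5000e-01  2.1884e+02]
 [ 0.0000e+00  0.0000e+00  0.0000e+00  1.0000e+00]]
```

View pics/w0.png

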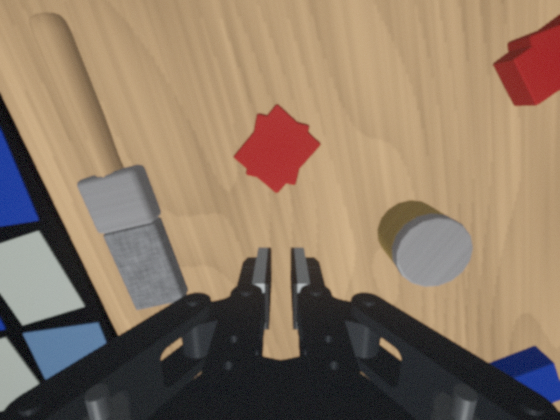

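The wrist view shows offcut C at (277,150), in line with the fingers at column about 281, with a corner facing them. The tin at (430,245) and the brush on the left are clear. Next I descend and push.

>>> move_arm:
  fingers: [14,14,14,14,14,14,14,14,14,14]
  travel:
    - [0,0,25]
    - [0,0,50]
    - [0,0,65]
    - [0,0,69]
    - [0,0,69]
    - [8,0,69]
    - [16,0,69]
    - [24,0,69]
    - [34,0,69]
    - [44,0,69]
  dr:
    - [0,0,0]
    - [0,0,0]
    - [0,0,0]
    - [0,0,0]
    - [0,0,0]
    - [0,0,0]
    - [0,0,0]
    - [0,0,0]
    - [0,0,0]
    - [0,0,0]

```text
clock: 3.2
position: [623.5, 64.8, 181.1]
ee_rot: [-0.619, 0.786, -0.0, 0.0]
contact_force: [0.7, 1.1, 0.3]
gripper_width: 14.3
grasp_force: 0.5
```

>>> move_arm:
  fingers: [14,14,14,14,14,14,14,14,14,14]
  travel:
    - [10,0,0]
    - [20,0,0]
    - [30,0,0]
    - [40,0,0]
    - [50,0,0]
    - [60,0,0]
    - [70,0,0]
    - [80,0,0]
    - [90,0,0]
    - [100,0,0]
  dr:
    - [0,0,0]
    - [0,0,0]
    - [0,0,0]
    - [0,0,0]
    - [0,0,0]
    - [0,0,0]
    - [0,0,0]
    - [0,0,0]
    - [0,0,0]
    - [0,0,0]

```text
clock: 4.2
position: [599.9, -32.3, 180.7]
ee_rot: [-0.619, 0.786, 0.0, 0.0]
contact_force: [0.1, 0.9, -0.1]
gripper_width: 14.1
grasp_force: 0.7
```

```bash
cat > look.py <<'E'
import sys
from h import *
now(); im=shot('top','t'+sys.argv[1]); 
for r in find(im,'top')+[('-',)]+find(shot('scene','s'+sys.argv[1]),'scene'): print(*r)
E
python3 look.py 2; python3 -c "from h import *; shot('wrist','w2')"
```

```text
4.2 [599.9 -32.3 180.7] yaw -103.58 z [-0.  0. -1.] F [ 0.1  0.9 -0.1] w 14.1
red 182.0 [444.  42.] [417.  20.] [471.  63.]
red 87.5 [625. 233.] [598. 206.] [645. 247.]
blue 241.0 [465. 301.] [435. 276.] [495. 325.]
tin 877.5 [614.  35.] [559. -30.] [668.  86.]
-
red 192.5 [622. 228.] [594. 207.] [649. 250.]
red 120.0 [599. -70.] [568. -89.] [629. -46.]
red 162.5 [451.  44.] [420.  22.] [482.  67.]
blue 160.5 [474. 306.] [440. 278.] [504. 327.]
tin 153.5 [541. 142.] [519. 121.] [565. 162.]
```

View pics/w2.png

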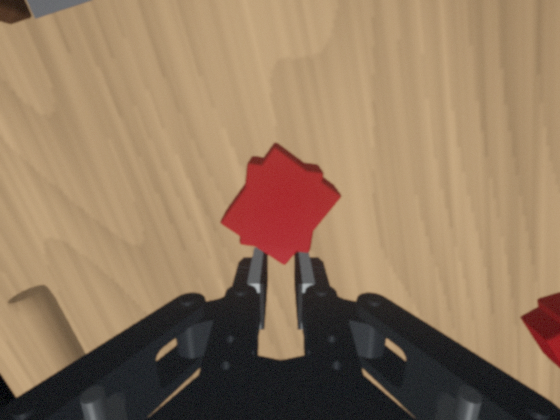

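The offcut at (280,205) is seated with its corner between the fingers and is tracking straight. I continue the push.

>>> move_arm:
  fingers: [14,14,14,14,14,14,14,14,14,14]
  travel:
    - [10,0,0]
    - [20,0,0]
    - [30,0,0]
    - [40,0,0]
    - [50,0,0]
    - [60,0,0]
    - [70,0,0]
    - [80,0,0]
    - [90,0,0]
    - [100,0,0]
  dr:
    - [0,0,0]
    - [0,0,0]
    - [0,0,0]
    - [0,0,0]
    - [0,0,0]
    - [0,0,0]
    - [0,0,0]
    - [0,0,0]
    - [0,0,0]
    - [0,0,0]

```text
clock: 5.35
position: [576.4, -129.5, 180.7]
ee_rot: [-0.619, 0.786, 0.0, -0.0]
contact_force: [1.0, 0.7, -0.7]
gripper_width: 13.7
grasp_force: 0.2
```

```bash
python3 look.py 3 | grep -v blue
```

```text
5.35 [ 576.4 -129.5  180.7] yaw -103.58 z [-0. -0. -1.] F [ 1.   0.7 -0.7] w 13.7
red 182.5 [618. 227.] [592. 206.] [645. 247.]
tin 190.0 [539. 139.] [518. 116.] [561. 161.]
-
red 189.5 [621. 228.] [594. 207.] [649. 250.]
red 80.0 [ 579. -167.] [ 547. -185.] [ 605. -144.]
red 164.0 [451.  44.] [420.  22.] [482.  67.]
tin 154.5 [541. 142.] [519. 118.] [565. 162.]
```

>>> move_arm:
  fingers: [14,14,14,14,14,14,14,14,14,14]
  travel:
    - [10,0,0]
    - [20,0,0]
    - [30,0,0]
    - [40,0,0]
    - [50,0,0]
    - [60,0,0]
    - [69,0,0]
    - [76,0,0]
    - [81,0,0]
    - [83,0,0]
  dr:
    - [0,0,0]
    - [0,0,0]
    - [0,0,0]
    - [0,0,0]
    - [0,0,0]
    - [0,0,0]
    - [0,0,0]
    - [0,0,0]
    - [0,0,0]
    - [0,0,0]

```text
clock: 6.45
position: [557.0, -209.9, 180.7]
ee_rot: [-0.618, 0.786, -0.0, 0.0]
contact_force: [0.1, 1.5, 1.1]
gripper_width: 14.3
grasp_force: 0.4
```

>>> move_arm:
  fingers: [14,14,14,14,14,14,14,14,14,14]
  travel:
    - [-4,0,0]
    - [-14,0,0]
    - [-30,0,0]
    - [-50,0,-10]
    - [-70,0,-35]
    - [-100,0,-60]
    - [-140,0,-70]
    - [-185,0,-70]
    - [-230,0,-70]
    - [-240,0,-70]
  dr:
    - [0,0,0]
    - [0,0,0]
    - [0,0,0]
    - [0,0,0]
    - [0,0,0]
    - [0,0,0]
    - [0,0,0]
    - [0,0,0]
    - [0,0,0]
    - [0,0,0]

```text
clock: 7.45
position: [614.3, 29.5, 251.1]
ee_rot: [-0.621, 0.784, -0.0, 0.001]
contact_force: [-0.4, -0.9, 0.2]
gripper_width: 14.4
grasp_force: 0.0
```

```bash
python3 look.py 4; python3 -c "
from h import *
d=np.array([480-446,-245-43.]);L=np.hypot(*d);d/=L;yaw=np.degrees(np.arctan2(d[1],d[0]));s=np.array([446,43])-d*52;print(L,yaw,s)
p=arm.read_state()['position'];go(p,-103.58,(*s,250),yaw)"
```

```text
7.45 [614.3  29.5 251.1] yaw -103.22 z [ 0.002  0.001 -1.   ] F [-0.4 -0.9  0.2] w 14.4
red 181.0 [444.  42.] [417.  20.] [471.  63.]
red 192.0 [ 550. -242.] [ 524. -268.] [ 576. -213.]
blue 242.0 [465. 301.] [435. 276.] [495. 325.]
tin 184.5 [539. 139.] [518. 116.] [561. 161.]
-
red 191.5 [622. 228.] [594. 207.] [649. 250.]
red 192.0 [ 556. -238.] [ 527. -266.] [ 587. -213.]
blue 211.0 [471. 302.] [440. 278.] [504. 327.]
tin 154.5 [541. 142.] [519. 121.] [565. 162.]
290.0 -83.2670786731404 [439.90344828  94.64137931]
travel [-24.9 184.7   0.6] drz -0.355
```

>>> move_arm:
  fingers: [14,14,14,14,14,14,14,14,14,14]
  travel:
    - [-5,40,0]
    - [-10,80,0]
    - [-15,120,0]
    - [-20,160,0]
    - [-25,185,0]
    - [-25,185,0]
    - [-25,185,30]
    - [-25,185,60]
    - [-25,185,68]
    - [-25,185,68]
  dr:
    - [0,0,-0.1]
    - [0,0,-0.2]
    - [0,0,-0.3]
    - [0,0,-0.345]
    - [0,0,-0.345]
    - [0,0,-0.345]
    - [0,0,-0.345]
    - [0,0,-0.345]
    - [0,0,-0.345]
    - [0,0,-0.345]

```text
clock: 8.55
position: [439.7, 91.0, 181.8]
ee_rot: [0.744, -0.668, -0.0, 0.002]
contact_force: [-0.2, 0.1, 0.1]
gripper_width: 14.2
grasp_force: 0.0
```

```bash
python3 -c "
from h import *
now(); shot('wrist','w5')"
```

```text
8.55 [439.7  91.  181.8] yaw -83.87 z [-0.003 -0.002 -1.   ] F [-0.2  0.1  0.1] w 14.2
```

View pics/w5.png

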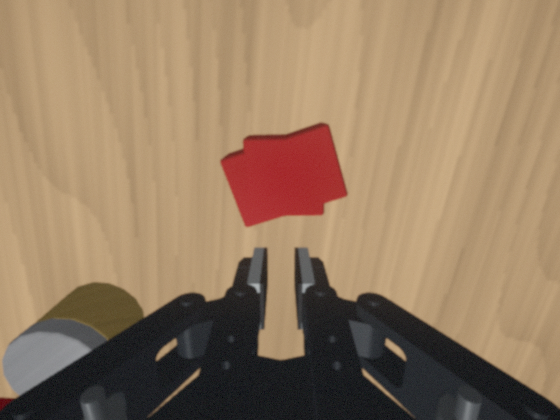

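Offcut A at (285,175) is centred ahead of the fingers, with a flattish edge facing them. I push it.

>>> move_arm:
  fingers: [18,18,18,18,18,18,18,18,18,18]
  travel:
    - [6,0,0]
    - [12,0,0]
    - [18,0,0]
    - [26,0,0]
    - [36,0,0]
    - [46,0,0]
    - [56,0,0]
    - [66,0,0]
    - [76,0,0]
    - [86,0,0]
  dr:
    - [0,0,0]
    - [0,0,0]
    - [0,0,0]
    - [0,0,0]
    - [0,0,0]
    - [0,0,0]
    - [0,0,0]
    - [0,0,0]
    - [0,0,0]
    - [0,0,0]

```text
clock: 9.6
position: [448.9, 5.3, 182.7]
ee_rot: [0.744, -0.668, -0.0, 0.0]
contact_force: [0.1, 1.6, 0.9]
gripper_width: 17.8
grasp_force: 0.5
```

>>> move_arm:
  fingers: [18,18,18,18,18,18,18,18,18,18]
  travel:
    - [10,0,0]
    - [20,0,0]
    - [30,0,0]
    - [40,0,0]
    - [50,0,0]
    - [60,0,0]
    - [70,0,0]
    - [80,0,0]
    - [90,0,0]
    - [100,0,0]
  dr:
    - [0,0,0]
    - [0,0,0]
    - [0,0,0]
    - [0,0,0]
    - [0,0,0]
    - [0,0,0]
    - [0,0,0]
    - [0,0,0]
    - [0,0,0]
    - [0,0,0]

```text
clock: 10.6
position: [459.6, -94.1, 182.7]
ee_rot: [0.744, -0.668, -0.0, 0.0]
contact_force: [0.2, 0.7, 0.7]
gripper_width: 18.2
grasp_force: 0.5
```

```bash
python3 look.py 6; python3 -c "from h import *; shot('wrist','w6')"
```

```text
10.6 [459.6 -94.1 182.7] yaw -83.81 z [-0. -0. -1.] F [0.2 0.7 0.7] w 18.2
red 192.0 [ 550. -242.] [ 524. -268.] [ 576. -213.]
red 183.0 [618. 227.] [592. 206.] [645. 247.]
blue 241.0 [465. 301.] [435. 276.] [495. 325.]
tin 189.0 [539. 140.] [518. 116.] [561. 161.]
-
red 191.5 [622. 228.] [594. 207.] [649. 250.]
red 192.5 [ 556. -238.] [ 527. -267.] [ 587. -213.]
red 157.0 [ 467. -125.] [ 433. -145.] [ 495. -106.]
blue 190.0 [469. 302.] [440. 278.] [504. 327.]
tin 153.5 [541. 142.] [519. 121.] [565. 162.]
```

View pics/w6.png

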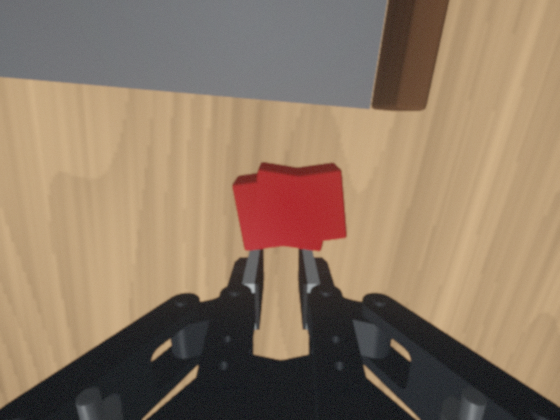

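Offcut A at (290,205) sits flat on both fingers and will clear the wall corner at (375,105). I push on.

>>> move_arm:
  fingers: [18,18,18,18,18,18,18,18,18,18]
  travel:
    - [10,0,0]
    - [20,0,0]
    - [30,0,0]
    - [40,0,0]
    - [50,0,0]
    - [60,0,0]
    - [70,0,0]
    - [80,0,0]
    - [90,0,0]
    - [100,0,0]
  dr:
    - [0,0,0]
    - [0,0,0]
    - [0,0,0]
    - [0,0,0]
    - [0,0,0]
    - [0,0,0]
    - [0,0,0]
    - [0,0,0]
    - [0,0,0]
    - [0,0,0]

```text
clock: 11.75
position: [470.4, -193.5, 182.7]
ee_rot: [0.744, -0.668, -0.0, 0.0]
contact_force: [-0.6, 0.3, -0.4]
gripper_width: 18.0
grasp_force: 0.2
```

>>> move_arm:
  fingers: [18,18,18,18,18,18,18,18,18,18]
  travel:
    - [8,0,0]
    - [13,0,0]
    - [16,0,0]
    - [17,0,0]
    - [13,0,0]
    - [3,0,0]
    - [-15,0,0]
    - [-15,0,-30]
    - [-15,0,-70]
    - [-15,0,-70]
  dr:
    - [0,0,0]
    - [0,0,0]
    - [0,0,0]
    - [0,0,0]
    - [0,0,0]
    - [0,0,0]
    - [0,0,0]
    - [0,0,0]
    - [0,0,0]
    - [0,0,0]

```text
clock: 12.75
position: [470.6, -176.9, 257.5]
ee_rot: [0.745, -0.667, 0.005, -0.003]
contact_force: [0.5, 0.5, 0.4]
gripper_width: 17.6
grasp_force: 0.0
```

```bash
python3 look.py 7; python3 -c "
from h import *
p=arm.read_state()['position'];go(p,-83.8,(622,278,250),-90)"
```

```text
12.75 [ 470.6 -176.9  257.5] yaw -83.64 z [ 0.011 -0.002 -1.   ] F [0.5 0.5 0.4] w 17.6
red 192.0 [ 550. -242.] [ 524. -268.] [ 576. -213.]
red 183.0 [618. 227.] [592. 206.] [645. 247.]
blue 241.0 [465. 301.] [435. 276.] [495. 325.]
tin 189.0 [539. 140.] [518. 116.] [561. 161.]
-
red 191.0 [622. 228.] [594. 207.] [649. 250.]
red 192.5 [ 556. -238.] [ 527. -267.] [ 587. -213.]
red 178.0 [ 478. -238.] [ 444. -259.] [ 509. -217.]
blue 213.0 [471. 302.] [440. 278.] [504. 327.]
tin 154.5 [541. 142.] [519. 118.] [565. 162.]
travel [-435.7 -201.5    3.7] drz 0.108
```

>>> move_arm:
  fingers: [14,14,14,14,14,14,14,14,14,14]
  travel:
    - [-42,-19,0]
    - [-84,-38,0]
    - [-126,-57,0]
    - [-168,-76,0]
    - [-210,-95,0]
    - [-252,-114,0]
    - [-294,-133,0]
    - [-336,-152,0]
    - [-378,-171,0]
    - [-420,-195,0]
  dr:
    - [0,0,0.11]
    - [0,0,0.11]
    - [0,0,0.11]
    - [0,0,0.11]
    - [0,0,0.11]
    - [0,0,0.11]
    - [0,0,0.11]
    - [0,0,0.11]
    - [0,0,0.11]
    - [0,0,0.11]

```text
clock: 13.85
position: [616.5, 262.9, 250.7]
ee_rot: [-0.707, 0.708, 0.001, -0.002]
contact_force: [0.8, -0.1, 1.0]
gripper_width: 14.2
grasp_force: 0.0
```

>>> move_arm:
  fingers: [14,14,14]
  travel:
    - [-14,-5,0]
    - [-14,-5,0]
    - [-14,-5,0]
  dr:
    - [0,0,0]
    - [0,0,0]
    - [0,0,0]

```text
clock: 14.15
position: [621.5, 274.3, 250.9]
ee_rot: [-0.706, 0.708, 0.0, -0.002]
contact_force: [-0.5, -1.1, -1.1]
gripper_width: 14.0
grasp_force: 0.0
```

```bash
python3 -c "
from h import *
now(); shot('wrist','w8')"
```

```text
14.15 [621.5 274.3 250.9] yaw -90.12 z [-0.003 -0.002 -1.   ] F [-0.5 -1.1 -1.1] w 14.0
```

View pics/w8.png

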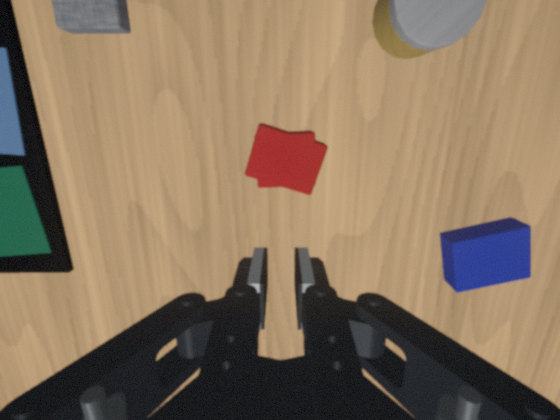

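Offcut B at (286,158) is almost centred, about 2 mm to the right. The tin at top right (430,25) and the brush at (90,15) will be clear. I descend with a 2 mm shift and push.

>>> move_arm:
  fingers: [18,18,18,18,18,18,18,18,18,18]
  travel:
    - [0,2,25]
    - [0,2,50]
    - [0,2,65]
    - [0,2,69]
    - [0,2,69]
    - [8,2,69]
    - [16,2,69]
    - [24,2,69]
    - [34,2,69]
    - [44,2,69]
  dr:
    - [0,0,0]
    - [0,0,0]
    - [0,0,0]
    - [0,0,0]
    - [0,0,0]
    - [0,0,0]
    - [0,0,0]
    - [0,0,0]
    - [0,0,0]
    - [0,0,0]

```text
clock: 15.2
position: [620.4, 230.0, 184.3]
ee_rot: [-0.706, 0.708, -0.0, 0.001]
contact_force: [-0.4, -0.3, 1.1]
gripper_width: 18.1
grasp_force: 0.4
```

>>> move_arm:
  fingers: [18,18,18,18,18,18,18,18,18,18]
  travel:
    - [10,0,0]
    - [20,0,0]
    - [30,0,0]
    - [40,0,0]
    - [50,0,0]
    - [60,0,0]
    - [70,0,0]
    - [80,0,0]
    - [90,0,0]
    - [100,0,0]
  dr:
    - [0,0,0]
    - [0,0,0]
    - [0,0,0]
    - [0,0,0]
    - [0,0,0]
    - [0,0,0]
    - [0,0,0]
    - [0,0,0]
    - [0,0,0]
    - [0,0,0]

```text
clock: 16.2
position: [620.1, 130.0, 183.7]
ee_rot: [-0.706, 0.708, 0.0, -0.0]
contact_force: [0.4, 0.9, 0.5]
gripper_width: 18.5
grasp_force: 0.4
```

```bash
python3 look.py 9
```

```text
16.2 [620.1 130.  183.7] yaw -90.11 z [-0. -0. -1.] F [0.4 0.9 0.5] w 18.5
red 197.5 [ 472. -240.] [ 446. -262.] [ 498. -217.]
red 192.0 [ 550. -242.] [ 524. -268.] [ 576. -213.]
red 111.5 [615.  91.] [593.  78.] [640. 117.]
tin 185.0 [539. 139.] [518. 116.] [561. 161.]
tin 816.5 [619. 239.] [562. 169.] [680. 292.]
-
red 212.0 [625.  97.] [594.  77.] [653. 118.]
red 192.5 [ 556. -238.] [ 527. -267.] [ 587. -213.]
red 178.0 [ 478. -238.] [ 444. -259.] [ 509. -217.]
blue 214.0 [472. 302.] [440. 278.] [504. 327.]
```

>>> move_arm:
  fingers: [18,18,18,18,18,18,18,18,18,18]
  travel:
    - [10,0,0]
    - [20,0,0]
    - [30,0,0]
    - [40,0,0]
    - [50,0,0]
    - [60,0,0]
    - [70,0,0]
    - [80,0,0]
    - [90,0,0]
    - [100,0,0]
  dr:
    - [0,0,0]
    - [0,0,0]
    - [0,0,0]
    - [0,0,0]
    - [0,0,0]
    - [0,0,0]
    - [0,0,0]
    - [0,0,0]
    - [0,0,0]
    - [0,0,0]

```text
clock: 17.3
position: [619.9, 30.0, 183.7]
ee_rot: [-0.706, 0.708, 0.0, -0.0]
contact_force: [0.1, 0.7, -1.2]
gripper_width: 18.1
grasp_force: 0.2
```

>>> move_arm:
  fingers: [18,18,18,18,18,18,18,18,18,18]
  travel:
    - [10,0,0]
    - [20,0,0]
    - [30,0,0]
    - [40,0,0]
    - [50,0,0]
    - [60,0,0]
    - [70,0,0]
    - [80,0,0]
    - [90,0,0]
    - [100,0,0]
  dr:
    - [0,0,0]
    - [0,0,0]
    - [0,0,0]
    - [0,0,0]
    - [0,0,0]
    - [0,0,0]
    - [0,0,0]
    - [0,0,0]
    - [0,0,0]
    - [0,0,0]

```text
clock: 18.3
position: [619.7, -70.0, 183.7]
ee_rot: [-0.706, 0.708, 0.0, 0.0]
contact_force: [-0.0, 0.4, -0.5]
gripper_width: 18.2
grasp_force: 0.2
```

```bash
python3 look.py 10
```

```text
18.3 [619.7 -70.  183.7] yaw -90.11 z [-0.  0. -1.] F [-0.   0.4 -0.5] w 18.2
red 196.0 [ 472. -240.] [ 446. -262.] [ 498. -220.]
red 192.0 [ 550. -242.] [ 524. -268.] [ 576. -213.]
blue 241.0 [465. 301.] [435. 276.] [495. 325.]
-
red 170.0 [ 626. -105.] [ 596. -123.] [652. -82.]
red 192.5 [ 556. -238.] [ 527. -267.] [ 587. -213.]
red 178.0 [ 478. -238.] [ 444. -259.] [ 509. -217.]
blue 203.0 [471. 303.] [440. 278.] [504. 327.]
tin 153.5 [541. 142.] [519. 121.] [565. 162.]
```

>>> move_arm:
  fingers: [18,18,18,18,18,18,18,18,18,18]
  travel:
    - [10,0,0]
    - [20,0,0]
    - [30,0,0]
    - [40,0,0]
    - [50,0,0]
    - [60,0,0]
    - [70,0,0]
    - [80,0,0]
    - [90,0,0]
    - [100,0,0]
  dr:
    - [0,0,0]
    - [0,0,0]
    - [0,0,0]
    - [0,0,0]
    - [0,0,0]
    - [0,0,0]
    - [0,0,0]
    - [0,0,0]
    - [0,0,0]
    - [0,0,0]

```text
clock: 19.4
position: [619.5, -170.0, 183.7]
ee_rot: [-0.706, 0.708, -0.0, -0.0]
contact_force: [-0.4, 0.3, 0.9]
gripper_width: 18.1
grasp_force: 0.4
```

>>> move_arm:
  fingers: [18,18,18,18,18,18,18,18,18,18]
  travel:
    - [10,0,0]
    - [20,0,0]
    - [28,0,0]
    - [33,0,0]
    - [36,0,0]
    - [36,0,0]
    - [32,0,0]
    - [20,0,0]
    - [0,0,0]
    - [-20,0,0]
  dr:
    - [0,0,0]
    - [0,0,0]
    - [0,0,0]
    - [0,0,0]
    - [0,0,0]
    - [0,0,0]
    - [0,0,0]
    - [0,0,0]
    - [0,0,0]
    - [0,0,0]

```text
clock: 20.4
position: [619.4, -147.7, 183.7]
ee_rot: [-0.706, 0.708, 0.0, -0.0]
contact_force: [-0.1, -0.4, -0.3]
gripper_width: 18.0
grasp_force: 0.0
```

>>> move_arm:
  fingers: [18,18,18,18,18,18,18,18,18,18]
  travel:
    - [0,0,-30]
    - [0,0,-70]
    - [-20,0,-110]
    - [-60,0,-150]
    - [-100,0,-180]
    - [-140,0,-200]
    - [-180,0,-200]
    - [-220,0,-200]
    - [-220,0,-200]
    - [-220,0,-200]
  dr:
    - [0,0,0]
    - [0,0,0]
    - [0,0,0]
    - [0,0,0]
    - [0,0,0]
    - [0,0,0]
    - [0,0,0]
    - [0,0,0]
    - [0,0,0]
    - [0,0,0]

```text
clock: 21.4
position: [619.4, 72.6, 383.5]
ee_rot: [0.707, -0.707, -0.0, 0.0]
contact_force: [0.1, 0.1, 0.5]
gripper_width: 18.0
grasp_force: 0.0
```

```bash
python3 look.py 11
```

```text
21.4 [619.4  72.6 383.5] yaw -89.94 z [-0.001 -0.    -1.   ] F [0.1 0.1 0.5] w 18.0
red 195.0 [ 472. -240.] [ 446. -262.] [ 498. -217.]
red 192.0 [ 550. -242.] [ 524. -268.] [ 576. -213.]
red 194.0 [ 618. -237.] [ 594. -260.] [ 644. -215.]
tin 191.0 [539. 139.] [518. 116.] [561. 161.]
-
red 218.0 [ 623. -234.] [ 594. -257.] [ 653. -214.]
red 192.5 [ 556. -238.] [ 527. -267.] [ 587. -213.]
red 178.0 [ 478. -237.] [ 444. -259.] [ 509. -217.]
blue 216.0 [472. 302.] [440. 278.] [504. 327.]
tin 154.5 [541. 142.] [519. 118.] [565. 162.]
```

View pics/s11.png

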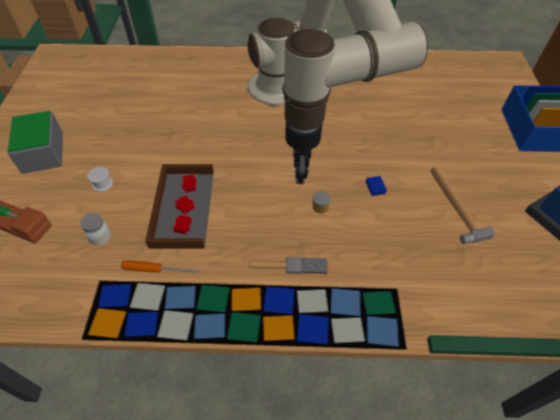

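All three offcuts lie well inside the tray at (190,183), (184,204) and (182,224). The tin at (321,202) and the blue glass at (376,186) have not moved, and the arm is clear.

```bash
python3 -c "
from bench import arm
print(arm.job_done())"
```

```text
the job is handed in; nothing more can be done
None
```

All three red offcuts are swept fully inside the scrap tray, the flux tin, blue glass and other things are where they were, and the job was handed in at about 21.5 s of the 61 s allowed.

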